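# Feed the bottom blank from the stack magazine to its storage bay

## Robot

A 6-joint arm with a two-finger parallel gripper is mounted at the origin on a cart in front of the work surface, level with it; the furniture and walls round the work are solid. World frame = base frame: x ahead of the robot, y to its left, z up, the work surface at z = 0. Lengths are in m, angles in rad, forces in N, time in s.
With the tool pointing down it reaches from about 0.3 to 0.85 m from the base axis. Payload 4.2 kg.
Tool frame: the origin (TCP) lies at the very end of the fingers, on their centre line; the grasp point (between the pads) lies 19 mm behind it; z points along the fingers, y is the line along which they close (so a half turn about z gives the same grasp; the last joint's range is limited). The gripper opens to 91 mm and grips with 3 to 60 N. Pads are 32 mm wide; open, the fingers measure 118 mm over their backs; the gripper's body (76 mm by 178 mm) begins 60 mm behind the grasp point.
Start: joints at [1.239, 0.32, 1.565, -0, 1.257, -0.02], TCP at [0.176, 0.547, 0.214] pointing down, gripper open.
Joint ranges: [-3.11, 3.11], [-0.84, 2.01], [0.21, 2.61], [-1.34, 4.49], [0.05, 2.63], [-2.56, 2.56]. Speed limits (rad/s): [2.57, 2.57, 3.14, 3.14, 3.14, 3.14].

## Interface

Orientations are given as a 3x3 rotation matrix whose columns are the frame's x, y, z axes.
In Python, from workcell import manip, claw, optics, order, spotter gives the robot as it stands. Calls block until the motion is done:
- manip.move_pose(position, orientation): joint-space move of the TCP to a pose.
- manip.move_l(position, orientation=None, vel=0.15): straight line of the TCP; orientation=None keeps the orientation; vel is the mean speed in m/s.
- manip.goto_joints(angles): joint-space move.
- claw.gripper_open() and claw.gripper_close(f_grip=None): open the fingers fully, or close them until they stop; f_grip is the grip in N (None keeps the last).
- manip.wait(seconds).
- manip.solve_ik(position, orientation): joint angles nearest the present ones, or None.
- optics.grab_frame(name): name is "scene" or "side" or "wrist"; returns a dict with "pixels" (384x512x3 uint8, red, green, blue), "fx", "fy", "cx", "cy" (pixels), "T" (4x4, takes a point from camera to world coordinates); the wrist camera has in their place "hand_eye" (4x4, takes a point from camera to tool coordinates, whose origin is the TCP and whose axes are the flange's). Camera axes: x right, y down, z forward; pixel columns grow to the right and rows downward; lengths in m; the calibration is good to about 2 mm. A picture is of the moment at which its call begins: read the wrist's pose just before it. There is no depth.
A pose or a line that the arm cannot do raises manip.IKError and nothing moves.
- order.finish_job(): hands the job in; it is judged then, once.
Trained networks look in a picture, given as the dict that the camera call returned (one of the last four; its "shot" number tells which), for a name from the list of things; names that differ only in an ending like _2 or _b are one class to them, and where a whole thing is asked for, a point or a joint stands for the part that bears it (a point fixed in the world has none). Each returns a list of dicts, best first, with "p" (0 to 1); they miss things now and then, are a little off and sometimes report something else, mostly with a low value. They report only what shows in the picture. A call takes as long as a camera call.
- spotter.spot_in(picture, label): "extent" ([left, top, width, height] in pixels, round what is visible of it).
- spotter.trace(picture, label): "pixels" (384x512 bool, what is visible of it) and "extent" ([left, top, width, height] in pixels, round what is visible of it).
Readings, each from a call of its own:
- manip.current_t(): time.
- manip.current_joint_positions(): joint angles.
- manip.current_joint_velocities(): joint speeds.
- manip.current_joint_efforts(): joint torques, N m.
- manip.current_eef_pos(): TCP position.
- manip.current_orientation(): TCP orientation.
- manip.current_wrist_force(): force on the tool from outside, world axes, zero at the start.
- manip.current_wrist_torque(): the same for the moment, N m.
- manip.current_gripper_width(): opening from 0.0 (shut) to 1.0 (fully open).
- manip.current_gripper_force(): force on a finger pad.
Only numpy, scipy, OpenCV 4.12 (cv2) and the standard library are available. Lean on these libraries where they do the work, as an engineer would, in place of code of your own. Each camera call takes 0.05 s, during which the arm holds its last target. There are 200 camera calls.

## Task

First take the solder spool that was left in the blank's storage bay and stand it on the bench, well clear of the bay. Then draw the bottom metal blank out of the stack magazine, so that the rest of the stack drops down behind it, and slide it flat along the bench, without lifting it, fully home against the back stop of the storage bay that is wide enough for it. Leave the other blanks in the magazine, and the small blank, bottle and multimeter where they are.

Things in the scene. Friction and masses are not known exactly. Their poses are not given: they have to be found in the camera images.
- magazine: Fixed dark steel magazine, 130 (x) x 88 (y) x 44 mm high, 3 mm high screw lugs out to y = +-52. No floor: blanks lie on the bench. Origin: centre of its 124 x 80 mm cavity, on the bench. +x is its closed back. In front two posts (26 mm wide, 36 mm apart, front faces at x = -65) end 12 mm above the bench: only the bottom blank passes under them, towards -x; they hold back the others.
- bay: The blank's fixed storage bay: U of grey fences 12 mm high, bench as floor, open at -x, 80 mm wide inside. Origin on the bench where the blank's origin lies when fully home (the x axes then agree). Back stop face at x = +60 mm, mouth at x = -26, flared lips to x = -38, y = +-51. Behind the stop a label plate 46 mm wide, 40 mm high, picturing a windowed blank.
- small_bay: Fixed bay of the same make, only 58 mm wide inside: the blank does not go in. Origin between its fences on the bench, back stop at x = +50 mm, mouth at x = -26, flared lips to x = -38, y = +-40; fences 12 mm, label plate 40 mm high. Magazine, bay and small bay stand side by side along y in any order, gaps 2 to 35 mm, open sides (-x) to the robot.
- blank: Bottom blank: loose aluminium plate 120 (x) x 76 (y) x 8 mm, 0.15 kg; origin at the centre of its underside, z up. A window x = -50 to -22, y = +-25 mm leaves a front bar at x = -60 to -50. At the start this end stands 39 to 44 mm out under the magazine's posts, so a finger can hook down through the window or the bar be held. Drawing it out takes 4 to 10 N; on its own it slides easily.
- window (a point): Centre of the blank's window, at the height of its upper face (x = -36 mm, y = 0, z = 8 mm in the blank's frame).
- stacked_1: Blank like the one at the bottom, second from below in the magazine: 120 x 76 x 8 mm, origin at the centre of its underside; about 8 mm up at the start, on the bench once the bottom one is out.
- stacked_2: The same, third from below, about 16 mm up at the start.
- stacked_3: The same, the top one, about 24 mm up at the start.
- small_blank: Loose plain aluminium plate 100 (x) x 54 (y) x 8 mm without window, lying in the small bay; origin at the centre of its underside. To be left alone.
- spool: Solder wire spool standing upright on its flange, 53 mm diameter, 32 mm high, about 0.25 kg; origin at the centre of its underside, z up. It stands between the fences of the bay, with room for a finger before and behind it along the bay's x axis, but little beside it.
- bottle: White bottle with red cap, 54 mm diameter, 86 mm high, standing to the right of the work; origin at the centre of its underside. To be left alone.
- meter: Yellow and dark hand multimeter lying on the bench to the right, 148 (x) x 99 (y) x 42 mm, origin at the centre of its underside. To be left alone. The bench between the three fixed units and these things (about x = 0.40 to 0.46, y = -0.14 to -0.24) is free; behind it, from x = 0.48, is the flat foot of a hot air stand. The yellow microscope stands at the left, y above 0.30, 0.36 m tall.

How it is judged:
By the outcome, as a careful person would: the job done as asked, in the order asked, and still so for the second after the job is handed in, with the robot touching nothing.
It also fails if it takes over 59 s, if anything falls off the work surface, if the arm or the gripper's body presses on something with over 40 N, if the wrist force passes 120 N, or if a joint passes its speed limit or range.

## Working session

There is one attempt and no reset: what is moved stays moved. The work goes in short steps, each a Python script; the robot and the scene stay as the last script left them, time stands still between calls to the robot, and variables do not carry over. Pictures are saved under pics/ and viewed, at most 10 in all, crops included, and the job is handed in when it is done.

```bash
mkdir -p pics; ls; python3 - <<'E'
from workcell import manip, optics, spotter
import cv2, numpy as np
ims=[]
for n in ("scene","side"):
    f=optics.grab_frame(n); ims.append(f["pixels"])
    print(n,f["fx"],f["cx"],f["cy"],np.round(f["T"],4).tolist())
    cv2.imwrite(f"pics/{n}0.png",cv2.resize(f["pixels"][:,:,::-1],(800,600),interpolation=cv2.INTER_CUBIC))
    for l in ("magazine","bay","small_bay","blank","window","spool","bottle","meter","small_blank"):
        r=spotter.spot_in(f,l)
        print(l,[(np.round(d["extent"]).tolist(),round(d["p"],2)) for d in r[:2]])
print(manip.current_t())
E
```

```text
pics
scene 372.1600570768259 251.80208741939617 197.0319543379207 [[0.4143, -0.5664, 0.7124, -0.2556], [-0.9101, -0.2545, 0.327, -0.4801], [-0.0039, -0.7839, -0.6209, 0.7197], [0.0, 0.0, 0.0, 1.0]]
magazine [([186.0, 155.0, 40.0, 37.0], 0.9)]
bay [([218.0, 165.0, 42.0, 24.0], 0.8)]
small_bay [([157.0, 153.0, 31.0, 26.0], 0.73)]
blank [([177.0, 182.0, 29.0, 17.0], 0.73)]
window [([181.0, 183.0, 24.0, 14.0], 0.68)]
spool [([231.0, 177.0, 12.0, 15.0], 0.75)]
bottle [([309.0, 226.0, 22.0, 34.0], 0.68)]
meter [([323.0, 204.0, 34.0, 45.0], 0.86)]
small_blank [([159.0, 164.0, 24.0, 16.0], 0.5)]
side 406.2467525837356 256.3862539204772 191.22339930712 [[-0.9781, -0.1473, 0.1468, 0.3303], [-0.2079, 0.6761, -0.7069, 0.7622], [0.0049, -0.722, -0.6919, 0.9361], [0.0, 0.0, 0.0, 1.0]]
magazine [([183.0, 228.0, 52.0, 43.0], 0.77)]
bay [([196.0, 204.0, 44.0, 32.0], 0.65)]
small_bay [([177.0, 274.0, 42.0, 28.0], 0.72)]
blank [([219.0, 248.0, 27.0, 18.0], 0.64)]
window [([219.0, 247.0, 31.0, 19.0], 0.52)]
spool [([218.0, 247.0, 31.0, 20.0], 0.74), ([215.0, 209.0, 16.0, 22.0], 0.54)]
bottle [([289.0, 140.0, 11.0, 29.0], 0.56)]
meter [([244.0, 144.0, 38.0, 22.0], 0.59)]
small_blank [([186.0, 278.0, 28.0, 20.0], 0.79)]
1.0
```

```bash
cat > h.py <<'E'
import numpy as np, cv2
from workcell import manip, claw, optics, order, spotter
def wframe():
    p=np.array(manip.current_eef_pos());R=np.array(manip.current_orientation())
    f=optics.grab_frame("wrist");T=np.eye(4);T[:3,:3]=R;T[:3,3]=p
    f["T"]=T@np.array(f["hand_eye"]);return f
def ray(f,uv,z):
    u,v=uv;T=np.array(f["T"])
    d=T[:3,:3]@np.array([(u-f["cx"])/f["fx"],(v-f["cy"])/f["fy"],1.])
    return T[:3,3]+d*(z-T[2,3])/d[2]
def proj(f,P):
    P=np.atleast_2d(P);T=np.array(f["T"]);c=(P-T[:3,3])@T[:3,:3]
    return np.c_[c[:,0]/c[:,2]*f["fx"]+f["cx"],c[:,1]/c[:,2]*f["fy"]+f["cy"]]
def down(a):  # tool pointing down, tool x at world angle a
    c,s=np.cos(a),np.sin(a);return np.array([[c,s,0],[s,-c,0],[0,0,-1.]])
E
python3 - <<'E'
from h import *
f=optics.grab_frame("scene")
for n,uv,z in (("mag",(206,173),.02),("bay",(239,177),.01),("small",(172,166),.01),("window",(193,190),.008),("spool",(237,184.5),.016),("bottle",(320,243),.043),("meter",(340,226),.02)):
    print(n,ray(f,uv,z).round(3))
w=wframe(); print(np.round(manip.current_orientation(),3).tolist(),np.round(w["hand_eye"],4).tolist(),w["fx"],w["cx"],w["cy"])
for a in (0,np.pi/2,-np.pi/2,np.pi):
    print(a,manip.solve_ik([.42,.1,.3],down(a)))
E
```

```text
mag [0.602 0.079 0.02 ]
bay [ 0.638 -0.024  0.01 ]
small [0.603 0.215 0.01 ]
window [0.517 0.079 0.008]
spool [ 0.591 -0.04   0.016]
bottle [ 0.421 -0.359  0.043]
meter [ 0.53  -0.386  0.02 ]
[[-0.952, 0.307, 0.0], [0.307, 0.952, 0.0], [0.0, 0.0, -1.0]] [[-0.0003, -0.9544, -0.2985, 0.0854], [1.0, -0.0008, 0.0014, 0.0007], [-0.0016, -0.2985, 0.9544, -0.17], [0.0, 0.0, 0.0, 1.0]] 283.14413744723964 257.66582861442527 188.3876383922204
0 [ 2.07103669e-01  4.22318842e-02  1.69985434e+00 -4.44089210e-16
  1.39950643e+00  1.77790000e+00]
1.5707963267948966 [ 2.07103669e-01  4.22318842e-02  1.69985434e+00 -4.44089210e-16
  1.39950643e+00  2.07103669e-01]
-1.5707963267948966 None
3.141592653589793 [ 2.07103669e-01  4.22318842e-02  1.69985434e+00 -4.44089210e-16
  1.39950643e+00 -1.36369266e+00]
```

View pics/scene0.png

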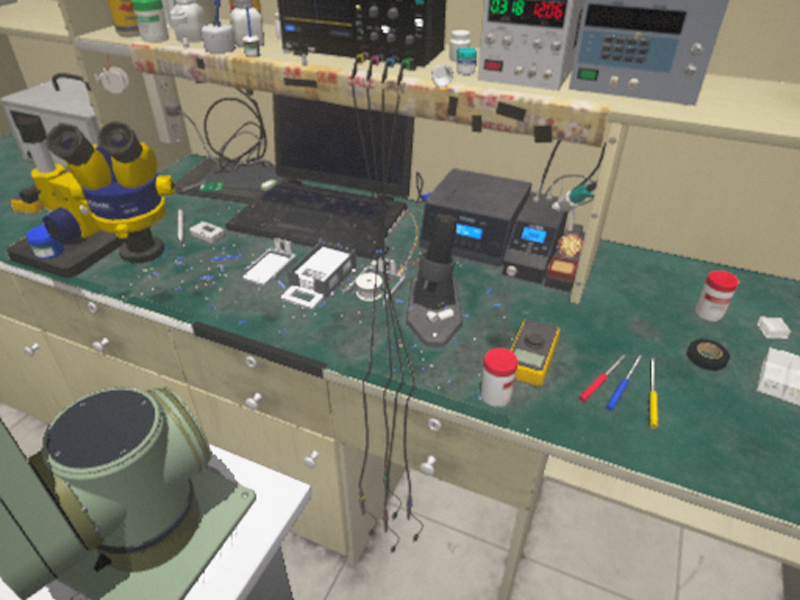

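```bash
python3 - <<'E'
from h import *
print(manip.solve_ik([.12,.36,.35],down(np.pi)),manip.solve_ik([.36,.04,.35],down(np.pi)))
manip.move_l([.13,.37,.33],vel=.3)
manip.move_pose([.38,.04,.33],down(np.pi))
manip.move_pose([.48,.05,.25],down(np.pi))
w=wframe()
cv2.imwrite("pics/w1.png",cv2.resize(w["pixels"][:,:,::-1],(800,600),interpolation=cv2.INTER_CUBIC))
for l in ("magazine","bay","small_bay","blank","window","spool","small_blank"):
    r=spotter.spot_in(w,l); print(l,[(np.round(d["extent"]).tolist(),round(d["p"],2)) for d in r[:2]])
np.save("w1.npy",w,allow_pickle=True)
print(manip.current_t(),manip.current_eef_pos())
E
```

```text
[ 1.21873597e+00 -6.08583983e-02  1.68004748e+00 -4.44089210e-16
  1.52240358e+00 -3.52060356e-01] [ 7.89028211e-02 -9.03592337e-02  1.70637346e+00 -4.44089210e-16
  1.52557843e+00 -1.49189351e+00]
magazine [([242.0, 200.0, 71.0, 67.0], 0.57), ([254.0, 209.0, 51.0, 57.0], 0.57)]
bay [([230.0, 228.0, 8.0, 36.0], 0.45)]
small_bay [([332.0, 207.0, 54.0, 36.0], 0.52)]
blank [([252.0, 172.0, 54.0, 55.0], 0.97), ([244.0, 201.0, 70.0, 68.0], 0.5)]
window [([253.0, 174.0, 52.0, 55.0], 0.62)]
spool [([188.0, 217.0, 33.0, 33.0], 0.88)]
small_blank [([338.0, 192.0, 40.0, 48.0], 0.67)]
4.4833 [0.47974827 0.04992998 0.25090401]
```

View pics/w1.png

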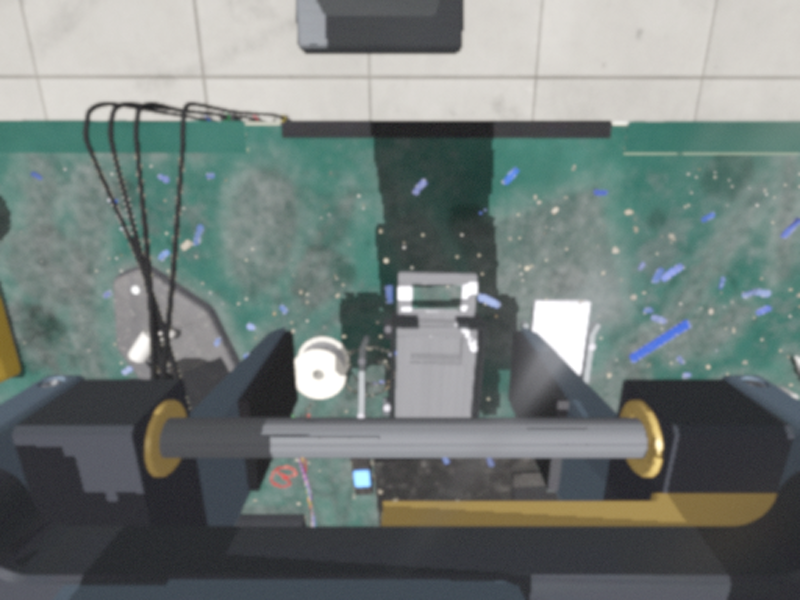

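View pics/side0.png

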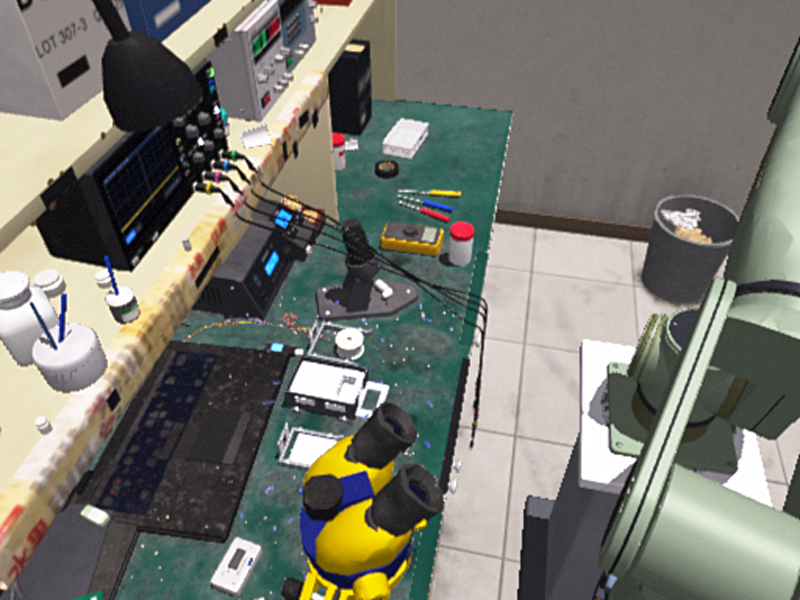

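```bash
python3 - <<'E'
from h import *
w=np.load("w1.npy",allow_pickle=True).item()
s=optics.grab_frame("side");c=optics.grab_frame("scene")
k=1.5625
for uv in ((95,110),(180,110),(150,250),(135,230),(175,240),(160,330)):
    print(uv)
    for z in (0.01,.05,.1,.15,.2,.25):
        P=ray(w,np.array(uv)/k,z); print("  ",P.round(3),(proj(s,P)[0]*k).round(),(proj(c,P)[0]*k).round())
for n,u in dict(edge=(400,122),barF=(437,273),blankL=(397,290),blankR=(478,290),spool=(320,372)).items(): print(n,ray(w,np.array(u)/k,.008).round(4))
im=np.hstack([cv2.resize(x["pixels"][y0:y1,x0:x1,::-1],(400,600),interpolation=cv2.INTER_CUBIC) for x,y0,y1,x0,x1 in ((s,90,240,180,330),(c,130,280,170,320))])
cv2.imwrite("pics/cab.png",im)
E
```

```text
(95, 110)
   [ 0.357 -0.212  0.01 ] [483. 302.] [401. 393.]
   [ 0.36  -0.187  0.05 ] [481. 296.] [388. 370.]
   [ 0.365 -0.155  0.1  ] [479. 288.] [371. 340.]
   [ 0.37  -0.122  0.15 ] [477. 279.] [353. 309.]
   [ 0.374 -0.09   0.2  ] [475. 270.] [334. 276.]
   [ 0.379 -0.058  0.25 ] [472. 259.] [315. 243.]
(180, 110)
   [ 0.357 -0.139  0.01 ] [478. 326.] [362. 380.]
   [ 0.36  -0.121  0.05 ] [477. 318.] [352. 359.]
   [ 0.365 -0.098  0.1  ] [476. 308.] [339. 330.]
   [ 0.369 -0.074  0.15 ] [474. 297.] [326. 301.]
   [ 0.374 -0.051  0.2  ] [472. 284.] [312. 271.]
   [ 0.379 -0.028  0.25 ] [470. 271.] [298. 239.]
(150, 250)
   [ 0.479 -0.186  0.01 ] [423. 301.] [415. 344.]
   [ 0.471 -0.163  0.05 ] [426. 296.] [402. 326.]
   [ 0.46  -0.134  0.1  ] [429. 288.] [384. 303.]
   [ 0.45  -0.105  0.15 ] [433. 279.] [366. 279.]
   [ 0.44  -0.076  0.2  ] [437. 270.] [346. 253.]
   [ 0.429 -0.047  0.25 ] [441. 259.] [325. 226.]
(135, 230)
   [ 0.46  -0.197  0.01 ] [433. 299.] [416. 352.]
   [ 0.454 -0.172  0.05 ] [435. 294.] [403. 333.]
   [ 0.446 -0.142  0.1  ] [437. 286.] [385. 309.]
   [ 0.
[... 209 characters left out ...]
0.462 -0.14   0.05 ] [428. 304.] [388. 326.]
   [ 0.453 -0.114  0.1  ] [431. 295.] [372. 303.]
   [ 0.444 -0.089  0.15 ] [435. 285.] [355. 279.]
   [ 0.435 -0.063  0.2  ] [438. 275.] [337. 253.]
   [ 0.426 -0.037  0.25 ] [443. 263.] [318. 226.]
(160, 330)
   [ 0.56 -0.19  0.01] [386. 295.] [433. 319.]
   [ 0.544 -0.166  0.05 ] [391. 289.] [419. 304.]
   [ 0.523 -0.137  0.1  ] [397. 282.] [400. 284.]
   [ 0.503 -0.107  0.15 ] [405. 274.] [381. 263.]
   [ 0.483 -0.078  0.2  ] [413. 265.] [359. 241.]
   [ 0.463 -0.049  0.25 ] [422. 256.] [336. 216.]
edge [0.3659 0.0495 0.008 ]
barF [0.5015 0.085  0.008 ]
blankL [0.5186 0.0465 0.008 ]
blankR [0.5185 0.1253 0.008 ]
spool [ 0.607  -0.0333  0.008 ]
```

View pics/cab.png

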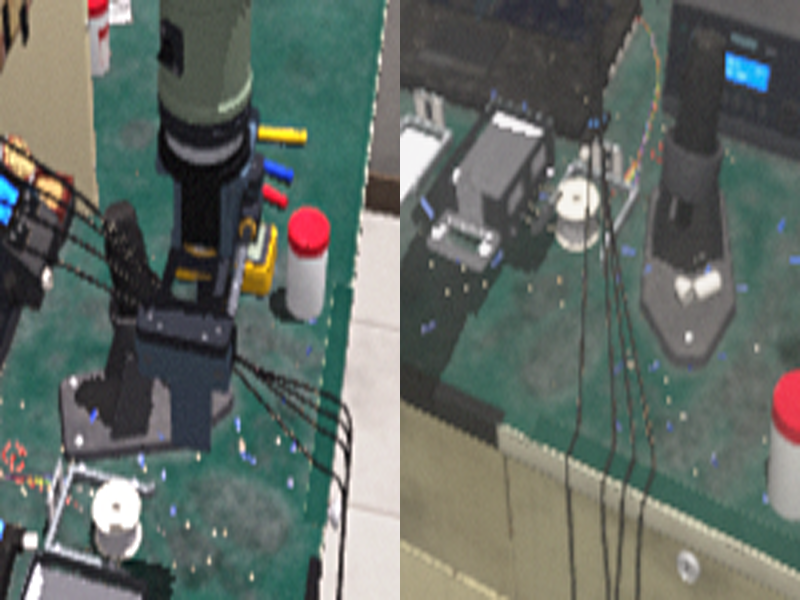

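```bash
python3 - <<'E'
from h import *
manip.move_l([.58,.03,.2],vel=.25)
manip.wait(.3)
w=wframe(); np.save("w2.npy",w,allow_pickle=True)
cv2.imwrite("pics/w2.png",cv2.resize(w["pixels"][60:260,120:386,::-1],(798,600),interpolation=cv2.INTER_CUBIC))
for l in ("spool","blank","bay"):
    r=spotter.trace(w,l)
    for d in r[:2]: print(l,d["extent"],d["p"])
print(manip.current_t(),manip.current_eef_pos())
E
```

```text
spool [187.8, 159.1, 44.0, 45.9] 0.64
blank [268.8, 102.5, 64.8, 68.8] 0.66
blank [366.5, 131.0, 54.2, 73.5] 0.2
bay [169.0, 156.7, 81.4, 85.9] 0.66
5.6917 [0.57982351 0.03011746 0.2003831 ]
```

View pics/w2.png

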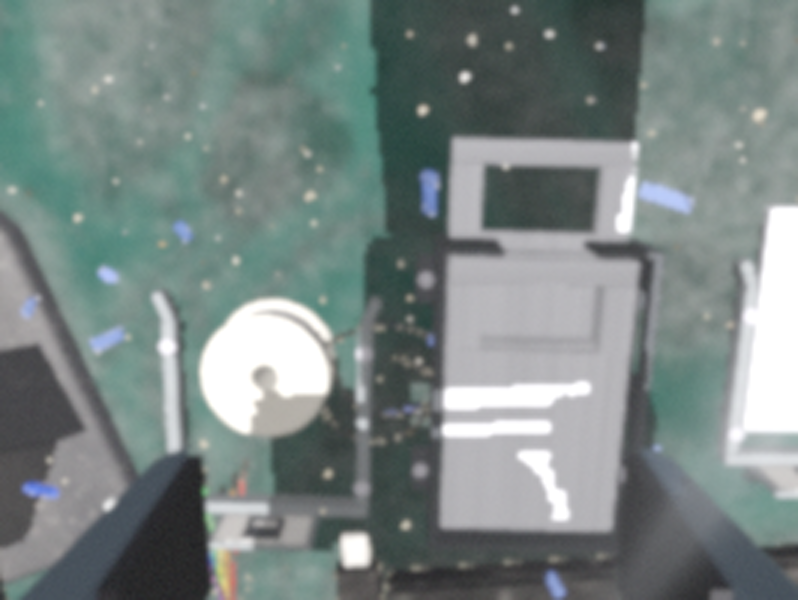

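```bash
python3 - <<'E'
from h import *
w=np.load("w2.npy",allow_pickle=True).item()
P=lambda u,z: ray(w,(u[0]/3+120,u[1]/3+60),z)
for n,u,z in (("Llip",(158,295),.012),("Lf1",(174,345),.012),("Lf2",(184,450),.012),("Rlip",(375,300),.012),("Rf1",(359,345),.012),("Rf2",(356,485),.012),
 ("stopL",(208,499),.012),("stopR",(355,497),.012),("spool",(267,367),.032),("spl",(200,367),.032),("spr",(333,367),.032),("spt",(267,303),.032),("spb",(267,437),.032),
 ("bFL",(452,137),.008),("bFR",(638,140),.008),("bL2",(447,238),.008),("winTL",(485,165),.008),("winTR",(599,167),.008),("winBL",(484,228),.008),("winBR",(599,230),.008),
 ("magpost L",(445,285),.044),("magpost R",(640,285),.044),("magback",(440,530),.032),("magbackR",(613,530),.032),("magT L",(444,262),.032),("magT R",(640,262),.032)):
    print(n,P(u,z).round(4))
E
```

```text
Llip [ 0.5666 -0.0777  0.012 ]
Lf1 [ 0.5887 -0.0728  0.012 ]
Lf2 [ 0.6379 -0.0724  0.012 ]
Rlip [0.5688 0.0152 0.012 ]
Rf1 [0.5887 0.008  0.012 ]
Rf2 [0.6552 0.0053 0.012 ]
stopL [ 0.6622 -0.0633  0.012 ]
stopR [0.6613 0.0047 0.012 ]
spool [ 0.5929 -0.0292  0.032 ]
spl [ 0.5929 -0.057   0.032 ]
spr [ 0.5929 -0.0017  0.032 ]
spt [ 0.5658 -0.0278  0.032 ]
spb [ 0.624  -0.0308  0.032 ]
bFL [0.5016 0.0475 0.008 ]
bFR [0.5028 0.124  0.008 ]
bL2 [0.5428 0.046  0.008 ]
winTL [0.5128 0.0614 0.008 ]
winTR [0.5136 0.1086 0.008 ]
winBL [0.5386 0.0616 0.008 ]
winBR [0.5395 0.1103 0.008 ]
magpost L [0.5562 0.0439 0.044 ]
magpost R [0.5562 0.1198 0.044 ]
magback [0.6679 0.0434 0.032 ]
magbackR [0.668 0.12  0.032]
magT L [0.5491 0.0439 0.032 ]
magT R [0.5492 0.1224 0.032 ]
```

```bash
python3 - <<'E'
from h import *
R=down(np.pi/2)
st=lambda n:print(n,round(manip.current_t(),2),np.round(manip.current_eef_pos(),4),np.round(manip.current_wrist_force(),1),round(manip.current_gripper_width(),3),manip.current_gripper_force())
manip.move_pose([.5945,-.030,.15],R); st("above")
manip.move_l([.5945,-.030,.03],vel=.15); st("mid")
manip.move_l([.5945,-.030,.006],vel=.06); st("down")
claw.gripper_close(25); st("closed")
manip.move_l([.5945,-.030,.13],vel=.15); st("lift")
E
```

```text
above 7.01 [ 0.5946 -0.0299  0.1501] [-0.2  0.2  0.3] 0.999 0.0
mid 7.96 [ 0.5953 -0.03    0.0309] [0.1 0.1 0. ] 0.997 0.0
down 8.51 [ 0.5944 -0.03    0.0056] [ 0.3 -0.1 -0.4] 0.998 0.0
closed 9.19 [ 0.595  -0.03    0.0062] [ 0.2 -0.8  0.6] 0.571 25.000012151431292
lift 10.17 [ 0.5935 -0.0299  0.1288] [-0.   0.4 -2.9] 0.565 24.999600942246616
```

```bash
python3 - <<'E'
from h import *
R=down(np.pi/2)
st=lambda n:print(n,round(manip.current_t(),2),np.round(manip.current_eef_pos(),4),np.round(manip.current_wrist_force(),1),round(manip.current_gripper_width(),3),manip.current_gripper_force())
manip.move_l([.43,.19,.13],vel=.2); st("over")
manip.move_l([.43,.19,.03],vel=.15)
manip.move_l([.43,.19,.0065],vel=.04); st("down")
claw.gripper_open(); manip.wait(.1); st("open")
manip.move_l([.43,.19,.10],vel=.15)
manip.move_l([.474,.0855,.10],down(np.pi/2-.018),vel=.2); st("pre-blank")
s=optics.grab_frame("side"); w=optics.grab_frame("scene")
for f in (s,w):
    r=spotter.spot_in(f,"spool"); print([(np.round(d["extent"]),d["p"],ray(f,(d["extent"][0]+d["extent"][2]/2,d["extent"][1]+d["extent"][3]/2),.016).round(3)) for d in r[:2]])
im=np.hstack([cv2.resize(s["pixels"][170:320,150:350,::-1],(400,300),interpolation=2),cv2.resize(w["pixels"][130:280,120:320,::-1],(400,300),interpolation=2)])
cv2.imwrite("pics/a3.png",im)
E
```

```text
over 11.69 [0.4304 0.1896 0.13  ] [ 0.6 -0.4 -2.6] 0.57 24.999675897415727
down 13.24 [0.43   0.19   0.0063] [ 0.2  0.3 -2.6] 0.567 24.99956800136715
open 14.09 [0.43   0.19   0.0065] [-0.2 -0.7 -0.1] 1.001 0.0
pre-blank 15.58 [0.4733 0.0858 0.0994] [-0.   0.2  0.1] 1.003 0.0
[(array([253., 282.,  20.,  21.]), 0.6, array([0.43 , 0.189, 0.016])), (array([220., 242.,   4.,   6.]), 0.18, array([0.575, 0.063, 0.016]))]
[(array([139., 188.,  17.,  18.]), 0.6, array([0.424, 0.183, 0.016]))]
```

View pics/a3.png

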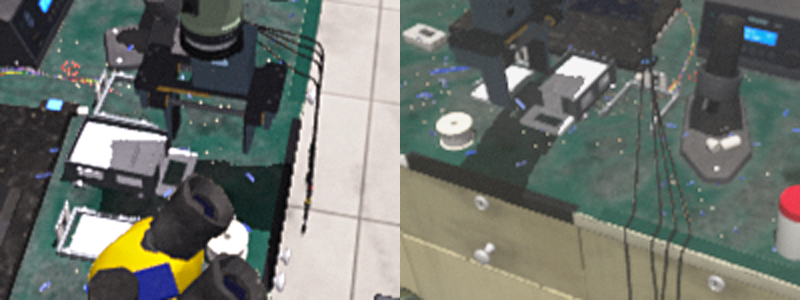

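The spool stands upright left of the work, at about (455,128) in the right-hand crop, and the bay is empty. Next I hook the blank.

```bash
python3 - <<'E'
from h import *
st=lambda n:print(n,round(manip.current_t(),2),np.round(manip.current_eef_pos(),4),np.round(manip.current_wrist_force(),1),round(manip.current_gripper_width(),3),manip.current_gripper_force())
manip.move_l([.474,.0855,.022],vel=.15); st("hi")
manip.move_l([.474,.0855,.003],vel=.05); st("in")
if abs(manip.current_wrist_force()[2])<4:
    for x in (.46,.445,.42,.395,.377):
        manip.move_l([x,.0855+.018*(.474-x),.003],vel=.06); st(x)
    claw.gripper_close(20); st("closed")
    w=optics.grab_frame("scene"); s=wframe()
    im=np.hstack([cv2.resize(s["pixels"][:,:,::-1],(400,300),interpolation=2),cv2.resize(w["pixels"][130:280,120:320,::-1],(400,300),interpolation=2)])
    cv2.imwrite("pics/a4.png",im)
E
```

```text
hi 16.45 [0.4745 0.0858 0.0224] [0.7 0.7 0.3] 1.0 0.0
in 16.98 [0.4739 0.0855 0.0028] [-0.3 -1.  -0.1] 0.994 0.0
0.46 17.37 [0.4599 0.0858 0.0034] [0.5 0.1 0.3] 1.0 0.6111478060483932
0.445 17.77 [0.4459 0.0862 0.0033] [ 3.9 -0.2 -0.6] 1.001 1.9026104360818863
0.42 18.33 [0.4186 0.0863 0.0027] [0.1 0.2 0. ] 1.0 0.11262988904491067
0.395 18.9 [0.3942 0.0869 0.003 ] [-0.3 -0.2 -0.4] 1.002 0.0
0.377 19.35 [0.3764 0.0872 0.003 ] [ 0.  -0.  -0.5] 1.0 0.0
closed 20.56 [0.3769 0.0872 0.003 ] [-0.1 -0.4 -0. ] 0.103 20.000064969062805
```

View pics/a4.png

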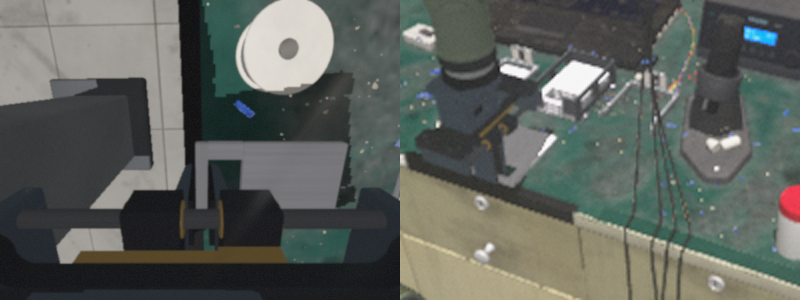

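```bash
python3 - <<'E'
from h import *
st=lambda n:print(n,round(manip.current_t(),2),np.round(manip.current_eef_pos(),4),np.round(manip.current_wrist_force(),1),round(manip.current_gripper_width(),3),manip.current_gripper_force())
manip.move_l([.40,-.033,.003],down(np.pi/2),vel=.1); st("front"); manip.wait(.2)
s=wframe(); np.save("w5.npy",s,allow_pickle=True)
cv2.imwrite("pics/w5.png",cv2.resize(s["pixels"][90:330,192:512,::-1],(800,600),interpolation=2))
E
```

```text
front 22.03 [ 0.3999 -0.0329  0.003 ] [ 0.2 -0.7 -0.3] 0.105 20.00112533569336
```

View pics/w5.png

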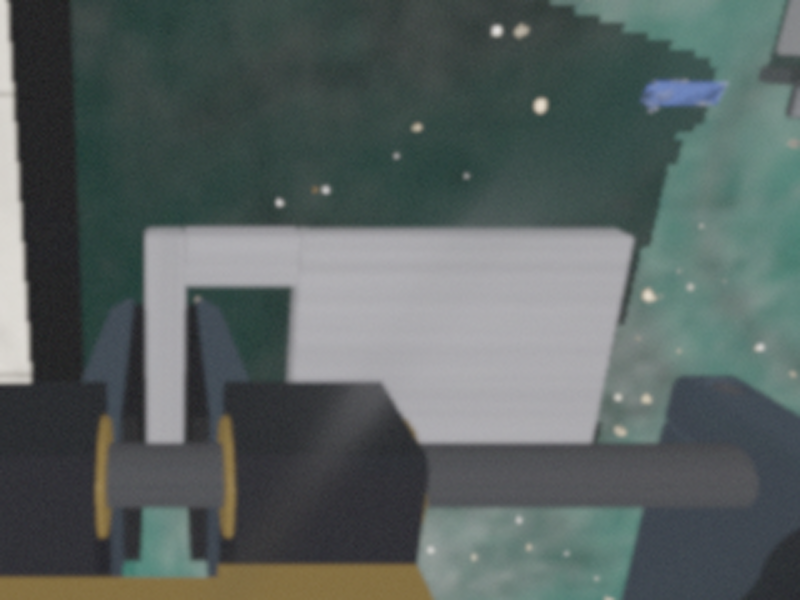

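```bash
python3 - <<'E'
from h import *
w=np.load("w5.npy",allow_pickle=True).item()
for u in ((147,228),(400,228),(615,228),(190,288),(290,288)): print(ray(w,(u[0]/2.5+192,u[1]/2.5+90),.008).round(4))
E
```

```text
[0.3956 0.0063 0.008 ]
[0.4569 0.0062 0.008 ]
[0.509  0.0062 0.008 ]
[ 0.4062 -0.0093  0.008 ]
[ 0.4311 -0.0093  0.008 ]
```

```bash
python3 - <<'E'
from h import *
st=lambda n:print(n,round(manip.current_t(),2),np.round(manip.current_eef_pos(),4),np.round(manip.current_wrist_force(),1),round(manip.current_gripper_width(),3))
for x in (.455,.475,.49,.50,.51):
    manip.move_l([x,-.033,.003],vel=.07); st(x)
    if np.linalg.norm(manip.current_wrist_force())>10: print("STOP"); break
manip.wait(.15); st("end")
E
```

```text
0.455 23.22 [ 0.4552 -0.033   0.003 ] [ 1.6 -1.  -0.2] 0.108
0.475 23.65 [ 0.4753 -0.033   0.003 ] [ 0.6  0.1 -0.3] 0.109
0.49 24.02 [ 0.4902 -0.033   0.003 ] [ 0.4  0.3 -0.1] 0.104
0.5 24.31 [ 0.5002 -0.033   0.003 ] [ 2.1 -0.9  0.6] 0.106
0.51 24.6 [ 0.5103 -0.033   0.003 ] [ 1.   0.2 -0.2] 0.107
end 24.75 [ 0.5101 -0.033   0.003 ] [0.8 0.2 0.3] 0.11
```

```bash
python3 - <<'E'
from h import *
st=lambda n:print(n,round(manip.current_t(),2),np.round(manip.current_eef_pos(),4),np.round(manip.current_wrist_force(),1),round(manip.current_gripper_width(),3))
claw.gripper_open(); manip.wait(.1); st("open")
manip.move_l([.51,-.033,.04],vel=.1)
claw.gripper_close(10)
manip.move_l([.485,-.033,.04],vel=.15)
manip.move_l([.485,-.033,.003],vel=.1); st("down")
manip.move_l([.515,-.033,.003],vel=.06); st("a")
x=.515
while x<.538:
    x+=.002; manip.move_l([x,-.033,.003],vel=.02); F=manip.current_wrist_force()
    print(round(x,3),np.round(F,1),np.round(manip.current_eef_pos()[0],4))
    if F[0]<-8 or F[0]>8: break
manip.wait(.2); st("end")
E
```

```text
open 26.12 [ 0.51  -0.033  0.003] [-0.7 -0.2  0.2] 1.002
down 28.84 [ 0.4857 -0.033   0.003 ] [-0.7  0.  -0.1] -0.0
a 29.49 [ 0.5148 -0.033   0.0028] [-0.2 -0.7 -0.5] 0.008
0.517 [ 0.9 -0.5 -0.6] 0.5169
0.519 [-0.9 -0.1 -0.4] 0.519
0.521 [-0.  -0.  -0.3] 0.5212
0.523 [0.5 0.4 0.7] 0.5233
0.525 [ 0.1 -0.3 -0.1] 0.5253
0.527 [-0.3  0.1  0.6] 0.5273
0.529 [-0.2  0.4  0.8] 0.5293
0.531 [0.2 0.2 0.6] 0.5313
0.533 [0.8 0.  0.4] 0.5333
0.535 [-2.5 -0.1  2.1] 0.5343
0.537 [-7.1 -0.9  5.8] 0.5344
0.539 [-9.7  0.7  7.3] 0.5343
end 32.69 [ 0.5343 -0.0328  0.0024] [-10.2  -0.2   7.4] 0.002
```

```bash
python3 - <<'E'
from h import *
manip.move_l([.515,-.033,.003],vel=.06)
manip.move_l([.49,-.033,.12],vel=.15)
claw.gripper_open()
manip.move_pose([.56,.04,.2],down(np.pi)); manip.wait(.3)
s=wframe(); np.save("w6.npy",s,allow_pickle=True)
cv2.imwrite("pics/w6.png",cv2.resize(s["pixels"][60:260,120:386,::-1],(798,600),interpolation=2))
print(manip.current_t(),manip.current_eef_pos(),manip.current_wrist_force())
E
```

```text
37.2167 [0.55991798 0.03986995 0.19992855] [-0.1023626  -0.46796059 -0.05744891]
```

View pics/w6.png

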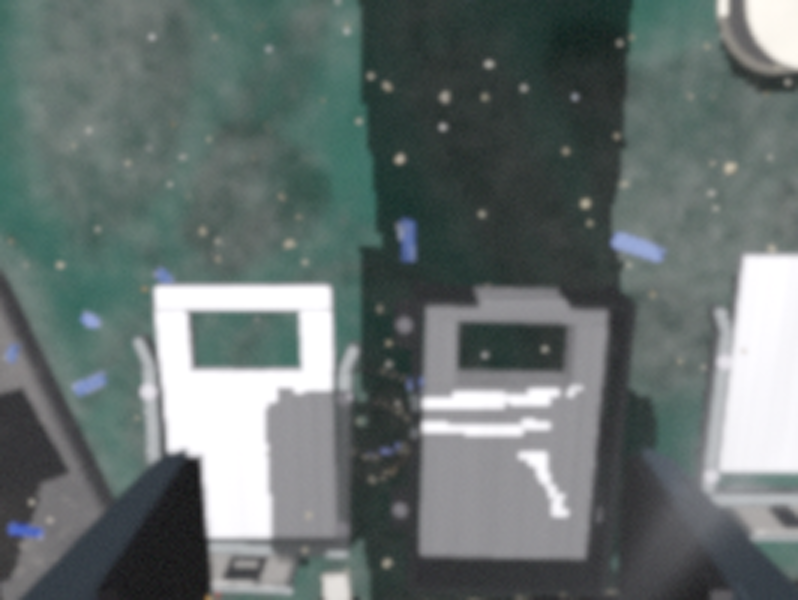

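```bash
python3 - <<'E'
from h import *
w=np.load("w6.npy",allow_pickle=True).item()
P=lambda u,z: ray(w,(u[0]/3+120,u[1]/3+60),z).round(4)
for z in (0,.008,.024): print("lip",z,P((525,288),z))
print("top stack front",P((520,305),.024),"post top front",P((445,290),.044),P((600,296),.044),"post bottom", P((445,290),.012))
print("blank F",P((155,284),.008),P((332,284),.008),"rear",P((210,540),.008),P((345,540),.008),"stop top edge",P((340,548),.012))
print("mag rear of stack",P((420,555),.024),P((588,558),.024))
E
```

```text
lip 0 [0.5457 0.0905 0.    ]
lip 0.008 [0.5442 0.0894 0.008 ]
lip 0.024 [0.5411 0.0872 0.024 ]
top stack front [0.5482 0.0854 0.024 ] post top front [0.538  0.0535 0.044 ] [0.5404 0.1139 0.044 ] post bottom [0.5442 0.0548 0.012 ]
blank F [ 0.5423 -0.0699  0.008 ] [0.5423 0.0063 0.008 ] rear [ 0.6647 -0.055   0.008 ] [0.6648 0.0088 0.008 ] stop top edge [0.6668 0.0067 0.012 ]
mag rear of stack [0.664  0.0442 0.024 ] [0.6656 0.1208 0.024 ]
```

```bash
python3 -c "
from workcell import order; print(order.finish_job())"
```

```text
the job is handed in; nothing more can be done
None
```

Job handed in at about 37 s: the spool stands clear of the bay, left of the work at about (0.43, 0.19). The bottom blank is flush against the bay's back stop, and the other three blanks have dropped and stayed in the magazine.

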